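# Tare the counter scale and weigh out the round pralines

## Robot

A 6-joint arm with a two-finger parallel gripper is mounted at the origin on the work surface. World frame = base frame: x ahead of the robot, y to its left, z up, the work surface at z = 0. Lengths are in m, angles in rad, forces in N, time in s.
With the tool pointing down it reaches from about 0.25 to 0.775 m from the base axis. Payload 8.9 kg.
Tool frame: the origin (TCP) lies at the very end of the fingers, on their centre line; the grasp point (between the pads) lies 19 mm behind it (r.pinch_z is the distance from the TCP to the grasp point, in m); z points along the fingers, y is the line along which they close (so a half turn about z gives the same grasp; the last joint's range is limited). The gripper opens to 85 mm and grips with 20 to 120 N. Pads are 22 mm wide; open, the fingers measure 114 mm over their backs; the gripper's body (76 mm by 85 mm) begins 54 mm behind the grasp point. The pads swing forward as they close: fully open they stand 13 mm farther back than shut.
Start: joints at [1.041, 0.291, -0.153, 1.127, 0, 1.431], TCP at [0.2, 0.485, 0.231] pointing down, gripper open.
Joint ranges: [-2.52, 2.52], [-0.91, 1.74], [-1.3, 1.37], [-1.96, 2.02], [-1.52, 1.47], [-3.14, 3.14]. Speed limits (rad/s): [2.22, 2.22, 2.79, 3.14, 3.14, 3.14].

## Interface

Orientations are given as a unit quaternion [w, x, y, z].
In Python, from workcell import r gives the robot as it stands. The module is installed in compiled form; this text tells all that it offers.
- The arm moves only by the shell command python3 -m creep 'ROWS' [OPENING]. ROWS is JSON, a list of rows, each a list of 2 entries, a list of its own where there are three numbers: the shift along the tool's x, y, z in cm, then the turn about the tool's z in units of 6 degrees (1.0 is 6 degrees). A call has 1 to 10 rows; each row shifts and turns the commanded pose from where the row before left it, along the tool's axes as they then stand; what a row does not reach is not made up. A row lasts 1/12 s, in which the tool goes at most 41.7 mm and 7.16 degrees, less where a joint would pass 70% of its speed; a pose out of reach is approached as far as the arm can. A call is refused whole if a number of a shift passes 4.17 or a number of a turn 1, either way. A call with a gripper value outside its range is refused whole. OPENING is the opening, from -1 (shut) to 1 (fully open), set as the call begins (- or left out, the last holds). The fingers move at their own pace and stop on an object; the grip force is fixed at half the most. Time passes only in rows, so rows that do not move let the fingers close. It gives the time, the measured TCP pose, the force, the opening and the grip force at its end, in the units of the state.
- r.observe(): the state, without advancing time (a new reading comes with each control period).
- r.get_image(name): name is "scene" or "side" or "wrist"; returns (picture, depth): 480x640x3 uint8, red, green, blue; 480x640 float32, m along the optical axis (not along the pixel's ray), 0 where there is no reading.
- r.camera_params(name): a dict with "camera_matrix" (3x3 intrinsics, pixels), "R" (3x3) and "t" (3): a world point X has camera coordinates R X + t. Camera axes: x right, y down, z forward; pixel columns grow to the right and rows downward; lengths in m; the calibration is good to about 2 mm. A picture is of the moment at which its call begins: read the wrist's pose just before it. camera_params takes no time and is no camera call; for the wrist camera it gives the pose at the moment of the call.
- r.job_done(): hands the job in; it is judged then, once.
The state is a dict: "t": time; "qpos": joint angles; "joint_vel": joint speeds; "joint_torque": joint torques, N m; "tool_pos": TCP position; "orientation": TCP orientation; "ft_force": force on the tool from outside, world axes, zero at the start; "ft_torque": the same for the moment, N m; "gripper_width": opening from 0.0 (shut) to 1.0 (fully open); "grasp_force": force on a finger pad.
Only numpy, scipy, OpenCV 4.12 (cv2) and the standard library are available. Lean on these libraries where they do the work, as an engineer would, in place of code of your own. Each camera call takes 0.05 s, during which the arm holds its last target. There are 200 camera calls.

## Task

Set the empty dish in the middle of the scale's pan and, with nothing in it, turn the tare knob until the pointer reads zero on the dial face that turns with it; then drop every round praline into the dish on the scale, leaving the square ones on the slab. Put the filled dish back in the middle of the round cake board, and last, turn the tare knob so that the empty scale reads zero again. Keep the dish level throughout, and leave the tart and the jar where they are.

Things in the scene. Friction and masses are not known exactly. Their poses are not given: they have to be found in the camera images.
- scale: white counter scale fixed to the counter, 285 x 150 mm, its flat top 50 mm above the counter; origin: centre of its underside; own x points from its dial end to its pan end (dial centre at x = -78 mm, pan centre at x = +70 mm), z up
- pan_top (a point): centre of the top face of the scale's round steel pan (140 mm across, 5 mm thick, on the scale's +x end). Empty it stands 70 mm above the counter; it sinks on a spring of 500 N/m, at most 12.5 mm, and turns the pointer clockwise (from above) by 250 rad per metre of sinking, about 0.49 rad per 100 g
- dial_center (a point): centre of the flat, upward-facing round dial, on the common axis of tare knob and pointer, 52 mm above the counter (fixed)
- zero_mark (a point): the zero of the dial: a bold black block 7 mm wide and 12 mm long at the rim of the white dial face, among thin ticks, in line with the knob's bar (at its own -x). It turns with the tare knob, one to one. This point is the middle of the block's inner end, 46 mm from the dial's centre, just under the pointer's tip when that reads zero
- pointer_tip (a point): tip of the thin black pointer (4 mm wide) that reaches from beneath the knob's disc 46 mm out from the dial's centre, 2 mm above the dial face. Only the load on the pan turns it, not the knob; with the pan empty it points straight away from the pan. It reads zero when its tip is at the zero mark, which the tare knob brings to it
- tare: tare knob and dial face in one: white dial 116 mm across with a black disc (48 mm) over it and on that a straight grip bar 46 mm long (own x), 14 mm wide, from 15 to 45 mm above the dial's underside; origin: centre of the underside, on the axis, 50 mm above the counter. Turns about the vertical at least 2 rad either way from its start, friction 0.03 N m, stays where left
- tare_grip (a point): on the knob's axis at the height to grip the bar: 36 mm above the dial's underside, 86 mm above the counter; own x along the bar
- dish: open white porcelain dish, 130 mm long (own x), 64 mm wide (own y), 42 mm high, walls 4 mm, floor about 4 mm, about 0.25 kg; origin: centre of its underside, z up. It can be gripped from above across its width
- board: flat round gold cake board fixed to the counter, 170 mm across, 4 mm thick, on which the dish stands at the start; origin: centre of its underside
- slab: marble slab fixed to the counter, 190 mm (own x) by 220 mm (own y), 8 mm thick, with the pralines on it; origin: centre of its underside. It lies on one side of the scale and the cake board on the other
- round0: round chocolate praline, 28 mm across, 21 mm high with straight sides up to 14 mm, 15 g; origin: centre of its flat underside, z up; may be absent
- round1: round chocolate praline, 28 mm across, 21 mm high with straight sides up to 14 mm, 15 g; origin: centre of its flat underside, z up; may be absent
- round2: round chocolate praline, 28 mm across, 21 mm high with straight sides up to 14 mm, 15 g; origin: centre of its flat underside, z up; may be absent
- round3: round chocolate praline, 28 mm across, 21 mm high with straight sides up to 14 mm, 15 g; origin: centre of its flat underside, z up; may be absent
- round4: round chocolate praline, 28 mm across, 21 mm high with straight sides up to 14 mm, 15 g; origin: centre of its flat underside, z up; may be absent
- round5: round chocolate praline, 28 mm across, 21 mm high with straight sides up to 14 mm, 15 g; origin: centre of its flat underside, z up; may be absent
- square0: square chocolate praline, 28 x 28 mm, 18 mm high, that is to stay on the slab; origin: centre of its underside
- square1: square chocolate praline, 28 x 28 mm, 18 mm high, that is to stay on the slab; origin: centre of its underside
- tart: bystander: a lemon tart 100 mm across, 22 mm high, beyond the scale; origin: centre of its underside
- jar: bystander: a closed amber jar 72 mm across, 110 mm high, beyond the scale; origin: centre of its underside
Things that resemble listed ones, but are neither listed nor needed, are in the scene too. Of the things like the dish, leave any that is orange; of the rest the larger one is meant.

How it is judged:
On the way, in this order (a step that is already met when the one before it is completed fails the run):
1. the empty dish stands on the scale's pan, released (horizontal distance between dish and pan_top below 0.03 m and z of dish in the frame of pan_top between -0.006 and 0.006 m and angle between dish's own z axis and vertical below 0.12 rad and not (x of round0 in the frame of dish between -0.062 and 0.062 m and y of round0 in the frame of dish between -0.029 and 0.029 m and z of round0 in the frame of dish between 0 and 0.05 m) and not (x of round1 in the frame of dish between -0.062 and 0.062 m and y of round1 in the frame of dish between -0.029 and 0.029 m and z of round1 in the frame of dish between 0 and 0.05 m) and not (x of round2 in the frame of dish between -0.062 and 0.062 m and y of round2 in the frame of dish between -0.029 and 0.029 m and z of round2 in the frame of dish between 0 and 0.05 m) and not (x of round3 in the frame of dish between -0.062 and 0.062 m and y of round3 in the frame of dish between -0.029 and 0.029 m and z of round3 in the frame of dish between 0 and 0.05 m) and not (x of round4 in the frame of dish between -0.062 and 0.062 m and y of round4 in the frame of dish between -0.029 and 0.029 m and z of round4 in the frame of dish between 0 and 0.05 m) and not (x of round5 in the frame of dish between -0.062 and 0.062 m and y of round5 in the frame of dish between -0.029 and 0.029 m and z of round5 in the frame of dish between 0 and 0.05 m) and contact force between the fingers and dish below 0.1 N and linear speed of dish below 0.02 m/s), for 0.3 s.
2. with the empty dish on the pan the pointer reads zero, the knob let go (horizontal distance between dish and pan_top below 0.03 m and z of dish in the frame of pan_top between -0.006 and 0.006 m and angle between dish's own z axis and vertical below 0.12 rad and not (x of round0 in the frame of dish between -0.062 and 0.062 m and y of round0 in the frame of dish between -0.029 and 0.029 m and z of round0 in the frame of dish between 0 and 0.05 m) and not (x of round1 in the frame of dish between -0.062 and 0.062 m and y of round1 in the frame of dish between -0.029 and 0.029 m and z of round1 in the frame of dish between 0 and 0.05 m) and not (x of round2 in the frame of dish between -0.062 and 0.062 m and y of round2 in the frame of dish between -0.029 and 0.029 m and z of round2 in the frame of dish between 0 and 0.05 m) and not (x of round3 in the frame of dish between -0.062 and 0.062 m and y of round3 in the frame of dish between -0.029 and 0.029 m and z of round3 in the frame of dish between 0 and 0.05 m) and not (x of round4 in the frame of dish between -0.062 and 0.062 m and y of round4 in the frame of dish between -0.029 and 0.029 m and z of round4 in the frame of dish between 0 and 0.05 m) and not (x of round5 in the frame of dish between -0.062 and 0.062 m and y of round5 in the frame of dish between -0.029 and 0.029 m and z of round5 in the frame of dish between 0 and 0.05 m) and horizontal distance between pointer_tip and zero_mark below 0.0035 m and contact force between the fingers and tare below 0.1 N), for 0.4 s.
3. every round praline is in the dish while it stands on the pan (x of round0 in the frame of dish between -0.062 and 0.062 m and y of round0 in the frame of dish between -0.029 and 0.029 m and z of round0 in the frame of dish between 0 and 0.05 m and x of round1 in the frame of dish between -0.062 and 0.062 m and y of round1 in the frame of dish between -0.029 and 0.029 m and z of round1 in the frame of dish between 0 and 0.05 m and x of round2 in the frame of dish between -0.062 and 0.062 m and y of round2 in the frame of dish between -0.029 and 0.029 m and z of round2 in the frame of dish between 0 and 0.05 m and x of round3 in the frame of dish between -0.062 and 0.062 m and y of round3 in the frame of dish between -0.029 and 0.029 m and z of round3 in the frame of dish between 0 and 0.05 m and x of round4 in the frame of dish between -0.062 and 0.062 m and y of round4 in the frame of dish between -0.029 and 0.029 m and z of round4 in the frame of dish between 0 and 0.05 m and x of round5 in the frame of dish between -0.062 and 0.062 m and y of round5 in the frame of dish between -0.029 and 0.029 m and z of round5 in the frame of dish between 0 and 0.05 m and horizontal distance between dish and pan_top below 0.03 m and z of dish in the frame of pan_top between -0.006 and 0.006 m and angle between dish's own z axis and vertical below 0.12 rad), for 0.2 s.
4. the filled dish stands on the cake board, released (x of round0 in the frame of dish between -0.062 and 0.062 m and y of round0 in the frame of dish between -0.029 and 0.029 m and z of round0 in the frame of dish between 0 and 0.05 m and x of round1 in the frame of dish between -0.062 and 0.062 m and y of round1 in the frame of dish between -0.029 and 0.029 m and z of round1 in the frame of dish between 0 and 0.05 m and x of round2 in the frame of dish between -0.062 and 0.062 m and y of round2 in the frame of dish between -0.029 and 0.029 m and z of round2 in the frame of dish between 0 and 0.05 m and x of round3 in the frame of dish between -0.062 and 0.062 m and y of round3 in the frame of dish between -0.029 and 0.029 m and z of round3 in the frame of dish between 0 and 0.05 m and x of round4 in the frame of dish between -0.062 and 0.062 m and y of round4 in the frame of dish between -0.029 and 0.029 m and z of round4 in the frame of dish between 0 and 0.05 m and x of round5 in the frame of dish between -0.062 and 0.062 m and y of round5 in the frame of dish between -0.029 and 0.029 m and z of round5 in the frame of dish between 0 and 0.05 m and horizontal distance between dish and board below 0.035 m and z of dish in the frame of board between -0.002 and 0.01 m and angle between dish's own z axis and vertical below 0.12 rad and contact force between the fingers and dish below 0.1 N), for 0.3 s.
5. the empty scale reads zero, the knob let go (horizontal distance between pointer_tip and zero_mark below 0.0035 m and contact force between the fingers and tare below 0.1 N), for 0.4 s.
At the end, for the whole second after the job is handed in: all round pralines in the dish; dish level, at rest, centre within 35 mm of the cake board's; pan empty and pointer tip within 3.5 mm of the zero mark; squares out of the dish, within 160 mm of the slab's centre; tart and jar within 30 mm of their starts (all of step 5 and x of round0 in the frame of dish between -0.062 and 0.062 m and y of round0 in the frame of dish between -0.029 and 0.029 m and z of round0 in the frame of dish between 0 and 0.05 m and x of round1 in the frame of dish between -0.062 and 0.062 m and y of round1 in the frame of dish between -0.029 and 0.029 m and z of round1 in the frame of dish between 0 and 0.05 m and x of round2 in the frame of dish between -0.062 and 0.062 m and y of round2 in the frame of dish between -0.029 and 0.029 m and z of round2 in the frame of dish between 0 and 0.05 m and x of round3 in the frame of dish between -0.062 and 0.062 m and y of round3 in the frame of dish between -0.029 and 0.029 m and z of round3 in the frame of dish between 0 and 0.05 m and x of round4 in the frame of dish between -0.062 and 0.062 m and y of round4 in the frame of dish between -0.029 and 0.029 m and z of round4 in the frame of dish between 0 and 0.05 m and x of round5 in the frame of dish between -0.062 and 0.062 m and y of round5 in the frame of dish between -0.029 and 0.029 m and z of round5 in the frame of dish between 0 and 0.05 m and horizontal distance between dish and board below 0.035 m and z of dish in the frame of board between -0.002 and 0.01 m and angle between dish's own z axis and vertical below 0.12 rad and horizontal distance between each of square0, square1 and slab below 0.16 m and height (world z) of each of square0, square1 below 0.035 m and not (x of square0 in the frame of dish between -0.062 and 0.062 m and y of square0 in the frame of dish between -0.029 and 0.029 m and z of square0 in the frame of dish between 0 and 0.05 m) and not (x of square1 in the frame of dish between -0.062 and 0.062 m and y of square1 in the frame of dish between -0.029 and 0.029 m and z of square1 in the frame of dish between 0 and 0.05 m) and distance of each of tart, jar from where it was at the start of the episode below 0.03 m and linear speed of dish below 0.02 m/s); the robot touches nothing.
It fails at once if the dish is tipped by more than 35 degrees (angle between dish's own z axis and vertical above 0.61 rad).
Of round0, round1, round2, round3, round4, round5 only 3 to 5 are there at a start; the rules pass over those that are not, and their reading is None.
At some moment in a run one of round0, round1, round2, round3, round4, round5 may be knocked a few centimetres aside while the robot is not near it.
It also fails if it takes over 208 s, if anything falls off the work surface, if the arm or the gripper's body presses on something with over 40 N, if the wrist force passes 120 N, or if a joint passes its speed limit or range.

## Working session

There is one attempt and no reset: what is moved stays moved. The work goes in short steps, Python scripts to look and compute and a shell command to move; the robot and the scene stay as the last step left them, time stands still between calls to the robot, and variables do not carry over. Pictures are saved under pics/ and viewed, at most 14 in all, crops included, and the job is handed in when it is done.

```bash
mkdir -p pics
cat > h.py <<'E'
import numpy as np, cv2
from workcell import r
def cam(n):
    p=r.camera_params(n); im,d=r.get_image(n); return im,d,p
def ray(p,u,v,z):
    K,R,t=[np.array(p[k],float) for k in("camera_matrix","R","t")]
    c=-R.T@t; w=R.T@np.linalg.solve(K,[u,v,1.]); return c+w*(z-c[2])/w[2]
def proj(p,X):
    K,R,t=[np.array(p[k],float) for k in("camera_matrix","R","t")]
    q=K@(R@np.array(X,float)+t); return q[:2]/q[2]
def cloud(d,p):
    K,R,t=[np.array(p[k],float) for k in("camera_matrix","R","t")]
    v,u=np.mgrid[:480,:640]; c=np.stack([(u-K[0,2])/K[0,0]*d,(v-K[1,2])/K[1,1]*d,d],-1)
    return (c-t)@R
def save(im,n): cv2.imwrite('pics/'+n,im[...,::-1])
def st():
    s=r.observe(); q=s['orientation']; from scipy.spatial.transform import Rotation as Ro
    M=Ro.from_quat([q[1],q[2],q[3],q[0]]).as_matrix()
    return s,M
E
python3 - <<'E'
from h import *
s,M=st(); print(s['t'],s['tool_pos'],M.round(3).tolist())
for n in('scene','side'):
    im,d,p=cam(n); save(im,n+'0.png'); np.savez(n+'0.npz',im=im,d=d,**p); print(n,(-np.array(p['R']).T@p['t']).round(3),np.array(p['camera_matrix'])[0,0])
E
```

```text
0.0 [0.19977247 0.48507107 0.23073235] [[-0.925, 0.381, -0.001], [0.381, 0.925, -0.001], [0.0, -0.001, -1.0]]
scene [ 1.666 -0.285  0.96 ] 606.225036481334
side [0.492 0.635 0.648] 438.84580753015507
```

View pics/scene0.png

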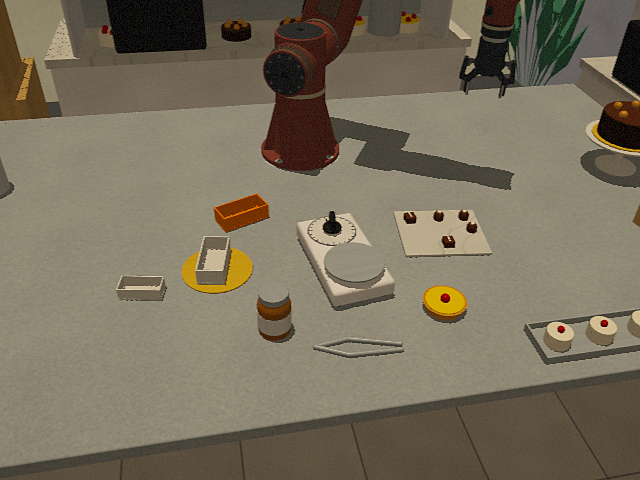

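View pics/side0.png

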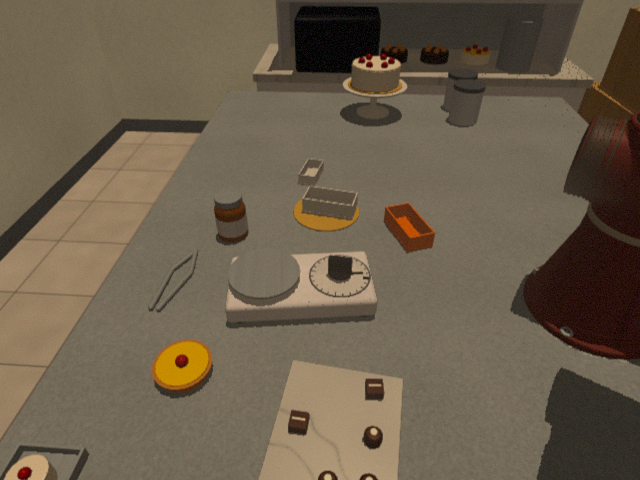

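Scene shows the dish candidates: white on the gold board (213,262), small white (141,288), orange (242,212). The dish meant is the larger white one, on the board. The scale's dial is at (332,230) and its pan at (354,262). The pralines are at (410,217), (439,215), (463,215), (472,227) and (448,241). I'll make one enlarged crop and take measurements.

Run:
```python
from h import *
D=np.load('scene0.npz'); im=D['im'];p={k:D[k] for k in('camera_matrix','R','t')}; d=D['d']
S=np.load('side0.npz'); ps={k:S[k] for k in('camera_matrix','R','t')}
a=cv2.resize(im[190:310,110:270],(640,480),interpolation=cv2.INTER_CUBIC)
b=cv2.resize(im[195:265,390:500],(800,509),interpolation=cv2.INTER_CUBIC)
b=cv2.resize(b,(377,240)); a=cv2.resize(a,(400,300)); sd=cv2.resize(S['im'][350:480,255:415],(400,300),interpolation=cv2.INTER_CUBIC)
b=cv2.resize(im[200:260,390:500],(400,218),interpolation=cv2.INTER_CUBIC)
dl=cv2.resize(S['im'][245:325,220:380],(400,200),interpolation=cv2.INTER_CUBIC)
save(np.vstack([np.hstack([a,sd]),np.hstack([np.pad(b,((0,0),(0,0),(0,0))),np.pad(dl,((0,18),(0,0),(0,0)))])]),'crop1.png')
C=cloud(d,p); Cs=cloud(S['d'],ps)
for nm,X,I in(('sc',C,im),('sd',Cs,S['im'])):
    z=X[...,2]; hsv=cv2.cvtColor(I,cv2.COLOR_RGB2HSV)
    def comps(m,n,mn=60):
        k,l,s,c=cv2.connectedComponentsWithStats(m.astype(np.uint8))
        for i in range(1,k):
            if s[i,4]>mn:
                q=X[l==i]; lo,hi=np.percentile(q,[2,98],axis=0); rc=cv2.minAreaRect((q[:,:2]*1000).astype(np.float32))
                print(nm,n,c[i].round(),'A',s[i,4],'med',np.median(q,0).round(3),'mid',((lo+hi)/2).round(3),'rect',np.round(rc[0]),np.round(rc[1]),round(rc[2]))
    ws=(abs(X[...,0]-.5)<.35)&(abs(X[...,1])<.6)
    comps(ws&(z>.036)&(z<.056)&(hsv[...,1]<60),'z36-56')
    comps(ws&(z>.064)&(z<.075),'pan')
    comps(ws&(hsv[...,0]>18)&(hsv[...,0]<30)&(hsv[...,1]>150)&(z<.012),'gold')
    comps(ws&(z>.004)&(z<.012)&(hsv[...,1]<60),'slab',300)
    comps(ws&(z>.013)&(z<.04)&(hsv[...,2]<95),'choc',15)
```

```text
sc z36-56 [331. 245.] A 1705 med [ 0.528 -0.033  0.051] mid [ 0.576 -0.006  0.05 ] rect [573.   5.] [285. 151.] 8
sc z36-56 [384. 279.] A 179 med [0.697 0.079 0.049] mid [0.682 0.068 0.047] rect [691.  77.] [40. 83.] 49
sc pan [331. 227.] A 113 med [ 0.501 -0.011  0.067] mid [ 0.496 -0.007  0.069] rect [497.  -7.] [47. 45.] 61
sc pan [354. 262.] A 1924 med [0.646 0.014 0.071] mid [0.643 0.014 0.07 ] rect [641.  15.] [137. 144.] 80
sc pan [274. 315.] A 131 med [ 0.784 -0.189  0.069] mid [ 0.778 -0.185  0.07 ] rect [ 778. -187.] [69. 30.] 86
sc gold [220. 273.] A 1415 med [ 0.557 -0.267  0.005] mid [ 0.547 -0.294  0.005] rect [ 544. -293.] [162. 168.] 1
sc slab [352. 343.] A 384 med [ 0.829 -0.037  0.009] mid [ 0.83  -0.022  0.008] rect [829. -21.] [ 42. 187.] 0
sc choc [463. 215.] A 66 med [0.451 0.365 0.023] mid [0.449 0.368 0.023] rect [448. 367.] [23. 21.] 54
sc choc [409. 218.] A 94 med [0.441 0.217 0.025] mid [0.435 0.221 0.022] rect [436. 221.] [27. 30.] 89
sc choc [438. 216.] A 68 med [0.443 0.296 0.024] mid [0.443 0.299 0.022] rect [444. 298.] [25. 20.] 66
sc choc [471. 227.] 
[... 2081 characters left out ...]
235 med [0.562 0.081 0.027] mid [0.562 0.08  0.027] rect [562.  80.] [281.   7.] 8
sd choc [182. 364.] A 45 med [0.749 0.209 0.03 ] mid [0.752 0.207 0.029] rect [751. 208.] [19.  7.] 16
sd choc [374. 388.] A 286 med [0.432 0.231 0.026] mid [0.432 0.225 0.021] rect [432. 225.] [27. 27.] 3
sd choc [298. 422.] A 341 med [0.546 0.295 0.026] mid [0.547 0.29  0.021] rect [547. 289.] [27. 28.] 84
sd choc [373. 437.] A 254 med [0.437 0.309 0.025] mid [0.436 0.305 0.022] rect [437. 305.] [23. 26.] 60
sd choc [327. 475.] A 88 med [0.501 0.367 0.028] mid [0.5   0.367 0.026] rect [499. 366.] [26. 12.] 3
sd choc [368. 476.] A 59 med [0.446 0.364 0.028] mid [0.445 0.365 0.027] rect [445. 364.] [22.  8.] 3
```

View pics/crop1.png

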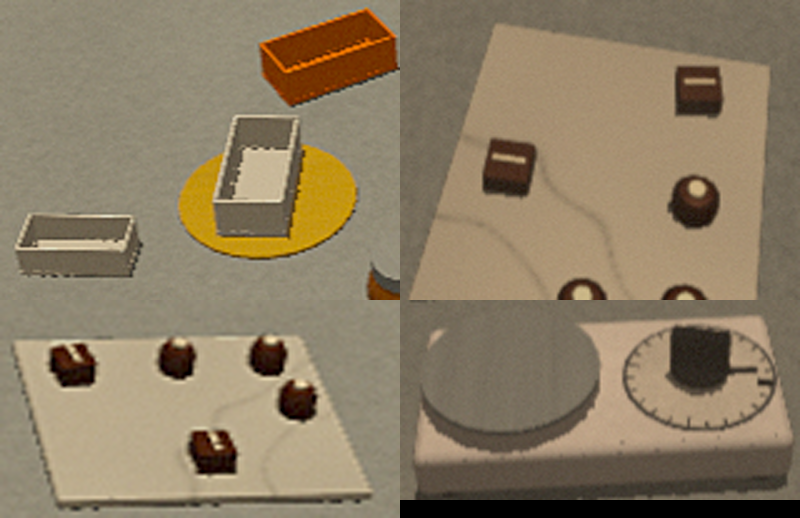

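The crop confirms the larger white dish on the gold board. There are three rounds (dot on top) near (0.44,0.30), (0.45,0.366) and (0.50,0.367), and two squares (bar on top) near (0.434,0.223) and (0.547,0.288). The pointer is a little off the zero block. Moving over to the dish.

```bash
python3 -m creep '[[[-2.9,-2.9,0],0],[[-2.9,-2.9,0],0],[[-2.9,-2.9,0],0],[[-2.9,-2.9,0],0],[[-2.9,-2.9,0],0],[[-2.9,-2.9,0],0],[[-2.9,-2.9,0],0],[[-2.9,-2.9,0],0],[[-2.9,-2.9,0],0],[[-2.9,-2.9,0],0]]' 1
python3 -c "
from h import *
print(r.observe()['qpos'])"
python3 -m creep '[[[-2.9,-2.9,0],0],[[-2.9,-2.9,0],0],[[-2.9,-2.9,0],0],[[-2.9,-2.9,0],0],[[-2.9,-2.9,0],0],[[-2.9,-2.9,0],0],[[-2.9,-2.9,0],0],[[-2.9,-2.9,0],0],[[0,0,0],0],[[0,0,0],0]]'
python3 - <<'E'
from h import *
s,M=st(); print(s['qpos'],s['tool_pos'],M.round(3).tolist())
im,d,p=cam('wrist'); save(im,'w1.png'); np.savez('w1.npz',im=im,d=d,**p); print((-np.array(p['R']).T@p['t']).round(3), np.array(p['R']).round(2).tolist())
E
```

```text
t: 0.93
tool_pos: [0.3577, 0.1049, 0.2314]
orientation: [0.0, 0.194, 0.981, 0.0]
ft_force: [1.0, 1.5, 0.2]
gripper_width: 0.999
grasp_force: 0.0
[ 8.83374945e-02 -2.58997526e-03 -5.04251298e-01  1.06878866e+00
  3.11725922e-05  4.78930000e-01]
t: 1.77
tool_pos: [0.4838, -0.1978, 0.2303]
orientation: [-0.001, 0.196, 0.981, 0.0]
ft_force: [-0.3, 0.5, -0.2]
gripper_width: 1.0
grasp_force: 0.0
[-5.28005822e-01  2.87959074e-01 -1.59783733e-01  1.12448272e+00
 -2.18268293e-05 -1.34323555e-01] [ 0.48377618 -0.19777324  0.23034331] [[-0.924, 0.384, -0.001], [0.384, 0.924, 0.001], [0.001, 0.0, -1.0]]
[ 0.415 -0.169  0.372] [[0.38, 0.92, 0.0], [0.88, -0.37, 0.29], [0.27, -0.11, -0.96]]
```

View pics/w1.png

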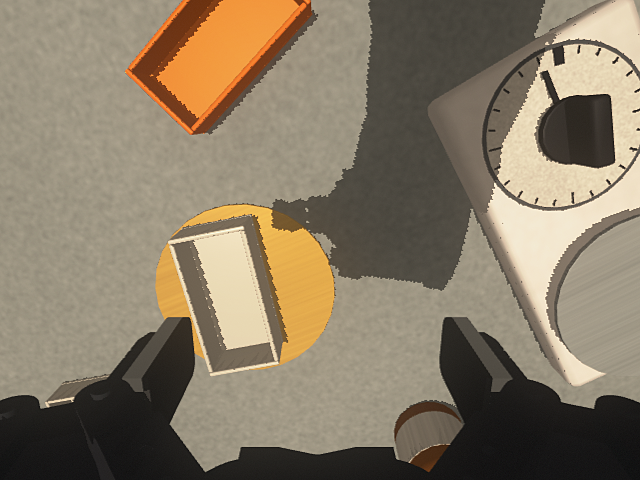

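Wrist view: dish rim corners lie near (169,240), (252,216), (285,362) and (211,375), on the gold disc. The dial is at about (560,125), with the pointer tip near (546,72) and the zero block at (558,57).

```bash
cat >> h.py <<'E'
def rim(X,ctr,zlo,zhi,rad=.085):
    m=(X[...,2]>zlo)&(X[...,2]<zhi)&(np.hypot(X[...,0]-ctr[0],X[...,1]-ctr[1])<rad)
    q=X[m]; rc=cv2.minAreaRect((q[:,:2]*1000).astype(np.float32)); return m.sum(),rc
E
python3 - <<'E'
from h import *
D=np.load('w1.npz'); p={k:D[k] for k in('camera_matrix','R','t')}; X=cloud(D['d'],p)
print('rim',rim(X,(.528,-.3),.042,.05))
for f in('scene0','side0'):
    S=np.load(f+'.npz'); print(f,rim(cloud(S['d'],{k:S[k] for k in('camera_matrix','R','t')}),(.528,-.3),.042,.05))
for c in((169,240),(252,216),(285,362),(211,375)): print(ray(p,*c,.046).round(3))
hsv=cv2.cvtColor(D['im'],cv2.COLOR_RGB2HSV)
m=(abs(X[...,2]-.004)<.004)&(hsv[...,1]>110)&(X[...,1]<-.2)&(hsv[...,0]>17)
c=cv2.convexHull((X[m][:,:2]*1000).astype(np.float32)); print('board',cv2.minEnclosingCircle(c))
for u in((546,72),(558,57),(558,66)): print('dial',ray(p,*u,.052).round(4))
# dial hull: dark ring
E
```

```text
rim (np.int64(2155), ((527.540283203125, -299.7858581542969), (64.60978698730469, 130.4431610107422), 78.74591827392578))
scene0 (np.int64(242), ((527.0606689453125, -300.7818603515625), (65.05522155761719, 138.01280212402344), 78.6685562133789))
side0 (np.int64(280), ((527.779296875, -299.260498046875), (69.62244415283203, 129.85589599609375), 78.82318878173828))
[ 0.458 -0.316  0.046]
[ 0.466 -0.246  0.046]
[ 0.597 -0.275  0.046]
[ 0.584 -0.341  0.046]
board ((536.799560546875, -293.52734375), 84.93785858154297)
dial [ 0.4503 -0.0084  0.052 ]
dial [0.4439 0.0017 0.052 ]
dial [4.497e-01 4.000e-04 5.200e-02]
```

```bash
python3 -m creep '[[[0,0,0],-0.95],[[0,0,0],-0.95],[[-2.09,-3.05,0],0],[[-2.09,-3.05,0],0],[[-2.09,-3.05,0],0],[[0,0,3.5],0],[[0,0,3.5],0],[[0,0,3],0],[[0,0,0],0],[[0,0,0],0]]' 1
python3 - <<'E'
from h import *
s,M=st(); print(s['tool_pos'],np.degrees(np.arctan2(M[1,0],M[0,0])), (M.T@(np.array([.5275,-.2998,.016])-s['tool_pos'])*100).round(2))
E
```

```text
t: 2.65
tool_pos: [0.5269, -0.2959, 0.1308]
orientation: [-0.001, 0.095, 0.995, 0.001]
ft_force: [0.8, -1.0, 1.8]
gripper_width: 0.997
grasp_force: 0.0
[ 0.52689176 -0.29587365  0.13084626] 169.08107636015208 [-0.17 -0.39 11.48]
```

```bash
python3 -m creep '[[[-0.1,-0.39,0],0],[[0,0,3.5],0],[[0,0,3.5],0],[[0,0,2.5],0],[[0,0,2],0],[[0,0,0],0],[[0,0,0],0]]' 
python3 -m creep '[[[0,0,0],0],[[0,0,0],0],[[0,0,0],0],[[0,0,0],0],[[0,0,0],0],[[0,0,0],0],[[0,0,0],0]]' -1
python3 -m creep '[[[0,0,-0.5],0],[[0,0,-1],0],[[0,0,-2],0],[[0,0,-2],0],[[0,0,-2],0],[[0,0,-2],0],[[0,0,-2],0],[[0,0,-1],0],[[0,0,0],0],[[0,0,0],0]]'
python3 - <<'E'
from h import *
s,M=st(); print(s['tool_pos'],np.degrees(np.arctan2(M[1,0],M[0,0])),M[:,2])
im,d,p=cam('wrist'); X=cloud(d,p); t=s['tool_pos']
for b in((-.08,.0),(0,.03),(.03,.04)): print(b,rim(X,t,t[2]+b[0],t[2]+b[1],.1))
S=r.get_image('side'); save(np.hstack([cv2.resize(im,(400,300)),cv2.resize(S[0],(400,300))]),'lift.png')
E
```

```text
t: 3.23
tool_pos: [0.529, -0.3023, 0.0179]
orientation: [0.001, 0.096, 0.995, -0.0]
ft_force: [0.1, 0.0, 0.5]
gripper_width: 0.998
grasp_force: 0.0
t: 3.82
tool_pos: [0.5298, -0.3027, 0.0192]
orientation: [0.002, 0.096, 0.995, -0.001]
ft_force: [-1.0, 1.8, 8.9]
gripper_width: 0.734
grasp_force: 65.7
t: 4.65
tool_pos: [0.5283, -0.302, 0.1417]
orientation: [0.0, 0.096, 0.995, -0.0]
ft_force: [-0.2, 1.2, -3.9]
gripper_width: 0.736
grasp_force: 66.7
[ 0.52825163 -0.30200847  0.14166571] 169.0047088249326 [ 7.29052466e-04 -6.00922646e-04 -9.99999554e-01]
(-0.08, 0.0) (np.int64(44789), ((524.5694580078125, -301.3076477050781), (63.8756103515625, 127.74144744873047), 78.95155334472656))
(0, 0.03) (np.int64(23937), ((524.178466796875, -301.069091796875), (90.44922637939453, 126.81727600097656), 78.98601531982422))
(0.03, 0.04) (np.int64(2484), ((528.2799072265625, -302.04449462890625), (90.33268737792969, 24.161725997924805), 78.85594177246094))
```

View pics/lift.png

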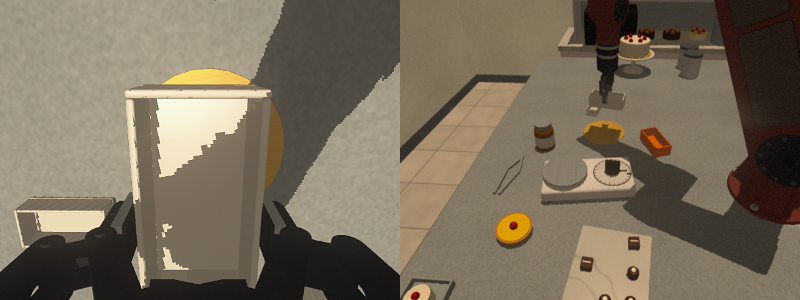

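The dish is gripped level (in the wrist half, the rim is roughly at (125–270, 95)). Carrying it to the pan.

```bash
python3 -m creep '[[[-0.2,1.2,0],0],[[-0.4,2.4,0],0],[[-0.5,3,0],0],[[-0.5,3,0],0],[[-0.5,3,0],0],[[-0.5,3,0],0],[[-0.5,3,0],0],[[-0.5,3,0],0],[[-0.5,3,0],0],[[-0.5,3,0],0]]' 
python3 -m creep '[[[-0.4,2.6,0],0],[[-0.2,1.5,0],0],[[0,0.8,0],0],[[0,0,0],0],[[0,0,0],0],[[0,0,0],0]]'
python3 - <<'E'
from h import *
s,M=st(); print(s['tool_pos'],(M.T@(np.array([.643,.015,.083])-s['tool_pos'])*100).round(2))
E
```

```text
t: 5.58
tool_pos: [0.6255, -0.0373, 0.1401]
orientation: [-0.001, 0.096, 0.995, 0.0]
ft_force: [1.4, -0.2, -2.3]
gripper_width: 0.732
grasp_force: 66.7
t: 6.08
tool_pos: [0.6406, 0.006, 0.1411]
orientation: [-0.0, 0.096, 0.995, -0.0]
ft_force: [-0.8, -1.3, -2.5]
gripper_width: 0.736
grasp_force: 66.7
[0.64063803 0.00601191 0.14105472] [-0.06  0.93  5.8 ]
```

```bash
python3 -m creep '[[[0,0.9,0],0],[[0,0,1.5],0],[[0,0,1.5],0],[[0,0,1.2],0],[[0,0,0.8],0],[[0,0,0.5],0],[[0,0,0.3],0],[[0,0,0],0],[[0,0,0],0]]' 
python3 -m creep '[[[0,0,0],0],[[0,0,0],0],[[0,0,0],0],[[0,0,0],0],[[0,0,0],0],[[0,0,0],0],[[0,0,0],0]]' 1
python3 -m creep '[[[0,0,-1],0],[[0,0,-2],0],[[0,0,-3],0],[[0,0,-4],0],[[0,0,-4],0],[[0,0,-4],0],[[0,0,-3],0],[[0,0,0],0],[[0,0,0],0],[[0,0,0],0]]' 1
python3 - <<'E'
from h import *
s,M=st(); print(s['tool_pos'])
im,d,p=cam('wrist'); X=cloud(d,p); save(im,'w3.png'); np.savez('w3.npz',im=im,d=d,**p)
print(rim(X,(.641,.016),.098,.115)); S=cam('side'); print(rim(cloud(S[1],S[2]),(.641,.016),.1,.115)); np.savez('side1.npz',im=S[0],d=S[1],**S[2])
save(cv2.resize(S[0][230:330,210:390],(720,400),interpolation=cv2.INTER_CUBIC),'s1.png')
E
```

```text
t: 6.83
tool_pos: [0.6432, 0.016, 0.0839]
orientation: [0.0, 0.096, 0.995, -0.0]
ft_force: [-0.7, 0.2, -2.5]
gripper_width: 0.737
grasp_force: 67.0
t: 7.42
tool_pos: [0.6429, 0.0161, 0.0834]
orientation: [0.0, 0.096, 0.995, 0.0]
ft_force: [-0.1, 0.2, -0.8]
gripper_width: 0.999
grasp_force: 0.0
t: 8.25
tool_pos: [0.6426, 0.0161, 0.2933]
orientation: [-0.0, 0.096, 0.995, -0.0]
ft_force: [0.5, -0.9, -0.8]
gripper_width: 1.001
grasp_force: 0.0
[0.64262069 0.01609321 0.29331685]
(np.int64(2746), ((640.8035278320312, 16.48459243774414), (64.19898986816406, 130.32119750976562), 78.93453979492188))
(np.int64(656), ((640.6984252929688, 17.020843505859375), (67.13291931152344, 130.86273193359375), 78.67308807373047))
```

View pics/w3.png

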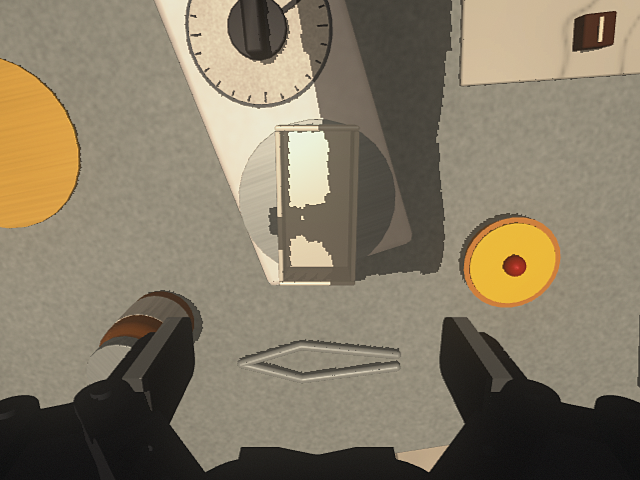

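The dish stands centred on the pan at (0.641,0.0165), confirmed from two views. The dial is at (260,30) with the pointer to its upper right. Moving over the knob for a straight-down view.

```bash
python3 -m creep '[[[2.8,-0.94,0],-0.6],[[2.8,-0.94,0],-0.6],[[2.8,-0.94,0],0],[[2.8,-0.94,0],0],[[2.8,-0.94,0],0],[[0,0,0],0],[[0,0,0],0],[[0,0,0],0]]' 1
cat >> h.py <<'E'
def dial(z=.052,tag=None):
    s,M=st(); im,d,p=cam('wrist')
    g=cv2.cvtColor(im,cv2.COLOR_RGB2GRAY)
    # rectify: plane z, 0.25 mm/px, world x right, y up; window about (0.494,-0.002)
    n=560; c0=np.array([.494,-.002]); 
    src=np.float32([proj(p,[c0[0]+a*.07,c0[1]+b*.07,z]) for a,b in((-1,1),(1,1),(1,-1),(-1,-1))])
    H=cv2.getPerspectiveTransform(src,np.float32([[0,0],[n,0],[n,n],[0,n]]))
    o=cv2.warpPerspective(im,H,(n,n),flags=cv2.INTER_CUBIC)
    if tag: save(o,tag)
    return s,M,o,c0
E
python3 - <<'E'
from h import *
s,M,o,c0=dial(tag='dial1.png'); print(s['tool_pos'],np.degrees(np.arctan2(M[1,0],M[0,0])))
E
```

```text
t: 9.02
tool_pos: [0.499, -0.0161, 0.2929]
orientation: [-0.0, 0.033, 0.999, 0.0]
ft_force: [0.3, 0.8, -0.6]
gripper_width: 0.999
grasp_force: 0.0
[ 0.49902972 -0.01610195  0.29294668] 176.19130519380582
```

View pics/dial1.png

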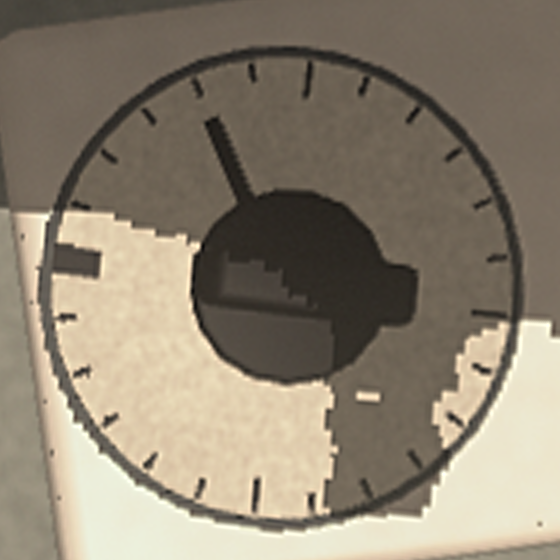

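Dial view (rectified, 0.25 mm/px): centre (281,288), pointer tip (212,119) at 112°, inner end of the zero block (100,264) at 172.5°, both at r≈45.6 mm as specified. The knob must turn about 60° clockwise, which is +10 units. The bar lies at 172.5°.

```bash
python3 -m creep '[[[0.66,1.14,0],0.6],[[0,0,3.5],0],[[0,0,3.5],0],[[0,0,3.5],0],[[0,0,3],0],[[0,0,0],0],[[0,0,0],0]]' 1
python3 - <<'E'
from h import *
s,M=st(); print(s['tool_pos'],np.degrees(np.arctan2(M[1,0],M[0,0])),(M.T@(np.array([.4943,-.0038,.069])-s['tool_pos'])*100).round(2))
E
```

```text
t: 9.65
tool_pos: [0.4926, -0.004, 0.1574]
orientation: [-0.002, 0.064, 0.998, 0.0]
ft_force: [0.8, 0.8, 0.5]
gripper_width: 1.0
grasp_force: 0.0
[ 0.49257521 -0.00395008  0.15740721] 172.63229902479753 [-0.2   0.04  8.84]
```

```bash
python3 -m creep '[[[-0.15,0,3],0],[[0,0,3],0],[[0,0,2],0],[[0,0,0.8],0],[[0,0,0],0],[[0,0,0],0]]' 1
python3 -m creep '[[[0,0,0],0],[[0,0,0],0],[[0,0,0],0],[[0,0,0],0],[[0,0,0],0],[[0,0,0],0],[[0,0,0],0],[[0,0,0],0],[[0,0,0],0],[[0,0,0],0]]' -1
python3 -m creep '[[[0,0,0],0.5],[[0,0,0],0.9],[[0,0,0],0.9],[[0,0,0],0.9],[[0,0,0],0.9],[[0,0,0],0.9],[[0,0,0],0.9],[[0,0,0],0.9],[[0,0,0],0.9],[[0,0,0],0.9]]'
python3 -m creep '[[[0,0,0],0.9],[[0,0,0],0.5],[[0,0,0],0],[[0,0,0],0],[[0,0,0],0],[[0,0,0],0]]'
python3 - <<'E'
from h import *
s,M=st(); print(s['tool_pos'],np.degrees(np.arctan2(M[1,0],M[0,0])),s['qpos'])
E
```

```text
t: 10.15
tool_pos: [0.496, -0.0046, 0.0719]
orientation: [0.001, 0.064, 0.998, -0.0]
ft_force: [0.2, 0.2, -0.8]
gripper_width: 1.0
grasp_force: 0.0
t: 10.98
tool_pos: [0.4948, -0.0041, 0.0707]
orientation: [0.0, 0.064, 0.998, 0.0]
ft_force: [-0.2, 2.0, 6.3]
gripper_width: 0.15
grasp_force: 58.5
t: 11.82
tool_pos: [0.4948, -0.0041, 0.0707]
orientation: [0.0, 0.494, 0.869, 0.0]
ft_force: [-1.7, 2.7, 4.7]
gripper_width: 0.154
grasp_force: 58.6
t: 12.32
tool_pos: [0.4948, -0.004, 0.0707]
orientation: [-0.0, 0.555, 0.832, 0.001]
ft_force: [-1.5, 2.4, 5.3]
gripper_width: 0.151
grasp_force: 58.6
[ 0.49475288 -0.00404205  0.07073622] 112.62396336844168 [-1.56670740e-01  3.90419465e-01 -4.76589863e-01  7.03412152e-01
  9.38397840e-04  1.01926336e+00]
```

```bash
python3 -m creep '[[[0,0,0],0],[[0,0,0],0],[[0,0,0],0],[[0,0,0],0],[[0,0,0],0],[[0,0,0],0]]' 1
python3 -m creep '[[[0,0,-1.5],0],[[0,0,-3],0],[[0,0,-4],0],[[0,0,-4],0],[[0,0,-4],0],[[0,0,-4],0],[[0,0,-2],0],[[0,0,0],0],[[0,0,0],0],[[0,0,0],0]]' 1
python3 - <<'E'
from h import *
s,M,o,c0=dial(tag='dial2.png'); print(s['tool_pos'],np.degrees(np.arctan2(M[1,0],M[0,0])))
E
```

```text
t: 12.82
tool_pos: [0.4945, -0.0045, 0.0703]
orientation: [-0.0, 0.555, 0.832, -0.0]
ft_force: [0.2, 0.7, -1.0]
gripper_width: 0.979
grasp_force: 0.0
t: 13.65
tool_pos: [0.4941, -0.0044, 0.2944]
orientation: [-0.001, 0.555, 0.832, -0.0]
ft_force: [0.3, 0.4, -0.1]
gripper_width: 1.0
grasp_force: 0.0
[ 0.49409494 -0.0044257   0.29439294] 112.60847593331758
```

View pics/dial2.png

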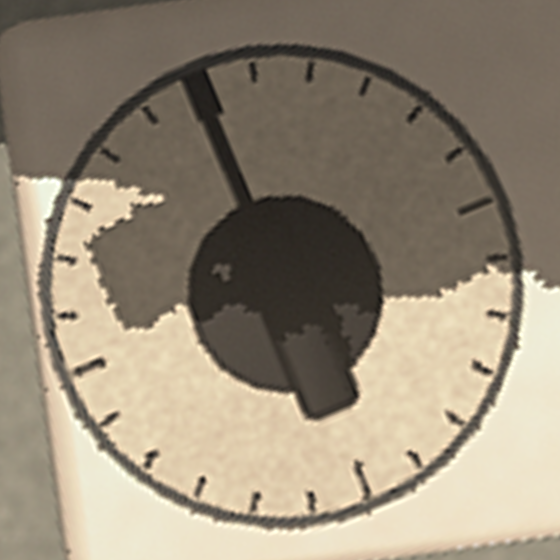

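The pointer now merges into the zero block: tip about (208,118), inner end of the block about (211,115), roughly 1 mm apart. Next, a look at the pralines.

```bash
python3 -m creep '[[[0,0,0],-0.93],[[0,0,0],-0.93],[[0,0,0],-0.93],[[0,0,0],-0.93]]' 1
python3 -m creep '[[[2.86,2.55,0],0],[[2.86,2.55,0],0],[[2.86,2.55,0],0],[[2.86,2.55,0],0],[[2.86,2.55,0],0],[[2.86,2.55,0],0],[[2.86,2.55,0],0],[[2.86,2.55,0],0],[[0,0,0],0],[[0,0,0],0]]'
cat >> h.py <<'E'
def choc():
    s,M=st(); im,d,p=cam('wrist'); X=cloud(d,p); z=X[...,2]
    hsv=cv2.cvtColor(im,cv2.COLOR_RGB2HSV)
    m=(z>.015)&(z<.045)&(X[...,0]<.62)&(X[...,1]>.15)&(X[...,1]<.48)&(X[...,0]>.33)
    k,l,S,c=cv2.connectedComponentsWithStats(m.astype(np.uint8))
    for i in range(1,k):
        if S[i,4]>150:
            q=X[l==i]; e=cv2.minEnclosingCircle((q[:,:2]*1000).astype(np.float32)); rc=cv2.minAreaRect((q[:,:2]*1000).astype(np.float32))
            a=len(cv2.convexHull((q[:,:2]*1000).astype(np.float32))); A=cv2.contourArea(cv2.convexHull((q[:,:2]*1000).astype(np.float32)))
            print('px',c[i].round(),'circ',np.round(e[0],1),round(e[1],1),'rect',np.round(rc[0],1),np.round(rc[1]),round(rc[2]),'fill',round(A/(np.pi*e[1]**2),2),'zmax',np.percentile(q[:,2],98).round(3),'go',(M.T@(np.array([*e[0],10])/1000-s['tool_pos'])*100).round(2))
    return s,M,im
E
python3 - <<'E'
from h import *
s,M,im=choc(); print(s['tool_pos'],np.degrees(np.arctan2(M[1,0],M[0,0])),s['qpos']); save(im,'slab1.png')
E
```

```text
t: 14.03
tool_pos: [0.4938, -0.0044, 0.2937]
orientation: [-0.001, 0.381, 0.925, -0.0]
ft_force: [0.1, -0.0, -0.2]
gripper_width: 0.999
grasp_force: 0.0
t: 14.87
tool_pos: [0.4762, 0.303, 0.2933]
orientation: [-0.001, 0.382, 0.924, -0.001]
ft_force: [0.2, -0.3, 0.0]
gripper_width: 1.0
grasp_force: 0.0
px [343. 119.] circ [442.9 370.4] 13.9 rect [442.6 370.6] [27. 27.] 89 fill 0.96 zmax 0.031 go [ 7.09  2.52 28.33]
px [383. 160.] circ [498.1 370.9] 14.0 rect [497.6 371. ] [27. 27.] 45 fill 0.95 zmax 0.032 go [ 3.21  6.44 28.32]
px [287. 164.] circ [434.8 302.5] 13.9 rect [435.1 302.4] [27. 26.] 89 fill 0.95 zmax 0.031 go [ 2.87 -2.87 28.35]
px [230. 217.] circ [430.4 224. ] 18.5 rect [430.6 223.5] [28. 28.] 3 fill 0.72 zmax 0.027 go [-2.36 -8.74 28.36]
px [355. 251.] circ [545.6 288.4] 18.6 rect [545.9 288.4] [28. 28.] 85 fill 0.71 zmax 0.027 go [-5.98  3.95 28.32]
[0.47623012 0.30297151 0.29333832] 135.1200217987672 [ 4.37124650e-01  3.46637461e-01  8.83238472e-02  1.31570189e+00
 -6.65679203e-05  1.22042656e+00]
```

View pics/slab1.png

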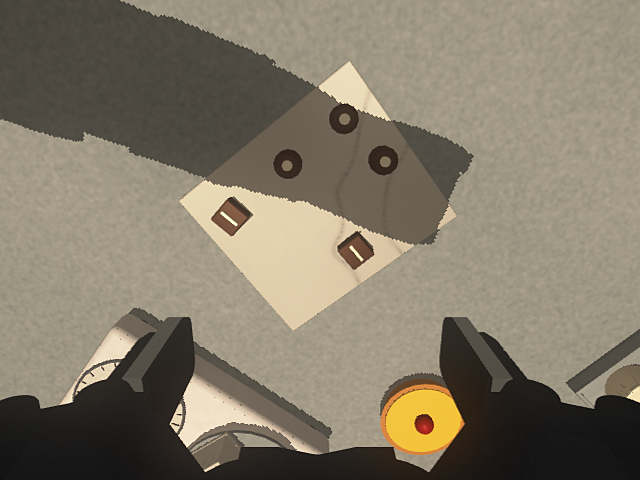

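The slab view shows three rounds at px (343,119), (383,160) and (287,164), each circle-filled with 14 mm radius, and two squares at (230,217) and (355,251). Picking the round at (0.435,0.3025) first.

```bash
cat >> h.py <<'E'
def go(x,y,z):
    s,M=st(); print(s['t'],s['tool_pos'].round(4),np.degrees(np.arctan2(M[1,0],M[0,0])).round(1),'grip',round(float(s['gripper_width']),3),round(float(s['grasp_force']),1),'go',(M.T@(np.array([x,y,z])-s['tool_pos'])*100).round(2))
E
python3 -m creep '[[[1.43,-1.43,0],0],[[1.43,-1.43,0],0],[[0,0,4],0],[[0,0,4],0],[[0,0,4],0],[[0,0,4],0],[[0,0,3],0],[[0,0,0],0],[[0,0,0],0],[[0,0,0],0]]' 0.3
python3 -c "
from h import *
go(.4355,.3028,.011)"
```

```text
t: 15.75
tool_pos: [0.4381, 0.3013, 0.107]
orientation: [0.001, 0.384, 0.923, 0.001]
ft_force: [0.8, -0.8, 0.4]
gripper_width: 0.648
grasp_force: 0.0
15.75 [0.4381 0.3013 0.107 ] 134.9 grip 0.648 0.0 go [ 0.3  -0.09  9.59]
```

```bash
python3 -m creep '[[[0.3,-0.1,3],0],[[0,0,3],0],[[0,0,2.5],0],[[0,0,1],0],[[0,0,0],0],[[0,0,0],0]]' 0.3
python3 -m creep '[[[0,0,0],0],[[0,0,0],0],[[0,0,0],0],[[0,0,0],0],[[0,0,0],0],[[0,0,0],0]]' -1
python3 -m creep '[[[0,0,-1],0],[[0,0,-3],0],[[0,0,-4],0],[[0,0,-4],0],[[0,0,-2],0],[[0,0,0],0],[[0,0,0],0]]'
python3 -c "
from h import *
go(.678,.009,.112)"
```

```text
t: 16.25
tool_pos: [0.4353, 0.3035, 0.0119]
orientation: [0.001, 0.383, 0.924, 0.001]
ft_force: [-0.3, 0.4, -0.6]
gripper_width: 0.65
grasp_force: 0.0
t: 16.75
tool_pos: [0.4355, 0.3037, 0.0124]
orientation: [0.001, 0.383, 0.924, 0.001]
ft_force: [-1.6, -0.7, 13.0]
gripper_width: 0.29
grasp_force: 58.3
t: 17.33
tool_pos: [0.4352, 0.3036, 0.1527]
orientation: [0.001, 0.383, 0.924, 0.002]
ft_force: [-0.3, -0.3, -0.8]
gripper_width: 0.292
grasp_force: 59.4
17.3333 [0.4352 0.3036 0.1527] 134.9 grip 0.292 59.4 go [-38.    -3.64   4.11]
```

Held (width matches 28 mm). Carrying it to the far end of the dish.

```bash
python3 -m creep '[[[-2,-0.2,0],0],[[-3,-0.3,0],0],[[-3,-0.3,0],0],[[-3,-0.3,0],0],[[-3,-0.3,0],0],[[-3,-0.3,0],0],[[-3,-0.3,0],0],[[-3,-0.3,0],0],[[-3,-0.3,0],0],[[-3,-0.3,0],0]]'
python3 -m creep '[[[-3,-0.3,0],0],[[-3,-0.3,0],0],[[-2,-0.2,0],0],[[-1,-0.1,0],0],[[0,0,0],0],[[0,0,0],0],[[0,0,0],0]]'
python3 -c "
from h import *
go(.678,.009,.11)"
```

```text
t: 18.17
tool_pos: [0.6183, 0.0759, 0.1493]
orientation: [-0.001, 0.383, 0.924, -0.0]
ft_force: [1.2, 1.1, -0.3]
gripper_width: 0.289
grasp_force: 59.4
t: 18.75
tool_pos: [0.6745, 0.0084, 0.15]
orientation: [-0.001, 0.383, 0.924, -0.0]
ft_force: [0.1, -0.4, -1.0]
gripper_width: 0.289
grasp_force: 59.4
18.75 [0.6745 0.0084 0.15  ] 135.0 grip 0.289 59.4 go [-0.21  0.29  4.  ]
```

```bash
python3 -m creep '[[[-0.2,0.3,1.5],0],[[0,0,1.5],0],[[0,0,1],0],[[0,0,0],0],[[0,0,0],0]]'
python3 -m creep '[[[0,0,0],0],[[0,0,0],0],[[0,0,0],0],[[0,0,0],0],[[0,0,-2],0],[[0,0,-3],0],[[0,0,0],0]]' 0.3
python3 -m creep '[[[3.5,0.65,-1],0],[[3.5,0.65,-1],0],[[3.5,0.65,-1],0],[[3.5,0.65,-1],0],[[3.5,0.65,-1],0],[[3.5,0.65,-1],0],[[3.5,0.65,-1],0],[[3.5,0.65,-1],0],[[3.5,0.65,-1],0],[[3.5,0.65,-1],0]]'
python3 -m creep '[[[0,0,0],0],[[0,0,0],0],[[0,0,0],0]]'
python3 - <<'E'
from h import *
s,M,im=choc(); go(.498,.371,.011)
im,d,p=cam('side'); save(cv2.resize(im[230:330,210:390],(720,400),interpolation=cv2.INTER_CUBIC),'s2.png')
E
```

```text
t: 19.17
tool_pos: [0.6783, 0.0087, 0.1102]
orientation: [-0.001, 0.383, 0.924, -0.0]
ft_force: [-0.4, -0.4, 0.8]
gripper_width: 0.29
grasp_force: 59.4
t: 19.75
tool_pos: [0.6818, 0.0076, 0.166]
orientation: [0.004, 0.383, 0.924, 0.001]
ft_force: [1.2, 0.4, 0.5]
gripper_width: 0.652
grasp_force: 0.0
t: 20.58
tool_pos: [0.477, 0.3029, 0.2613]
orientation: [0.0, 0.383, 0.924, 0.0]
ft_force: [1.5, 0.1, 0.3]
gripper_width: 0.652
grasp_force: 0.0
t: 20.83
tool_pos: [0.4782, 0.3015, 0.2604]
orientation: [0.0, 0.383, 0.924, 0.0]
ft_force: [0.5, 0.2, -0.6]
gripper_width: 0.652
grasp_force: 0.0
px [344. 115.] circ [443.  370.5] 13.9 rect [442.9 370.5] [27. 27.] 63 fill 0.96 zmax 0.031 go [ 7.38  2.37 25.04]
px [387. 160.] circ [498.  370.9] 14.0 rect [497.7 371.1] [27. 27.] 89 fill 0.94 zmax 0.031 go [ 3.53  6.3  25.04]
px [221. 222.] circ [430.5 224.1] 18.5 rect [430.6 223.6] [28. 28.] 3 fill 0.72 zmax 0.027 go [-2.09 -8.85 25.04]
px [357. 258.] circ [546.1 288.4] 18.7 rect [546.1 288.3] [28. 29.] 85 fill 0.71 zmax 0.027 go [-5.71  3.87 25.05]
20.8833 [0.4784 0.3009 0.2601] 134.9 grip 0.651 0.0 go [ 3.59  6.34 24.91]
```

View pics/s2.png

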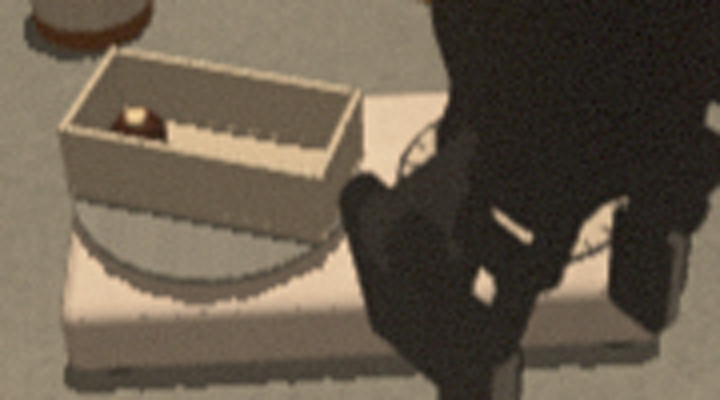

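The side crop shows the praline upright at the far end of the dish (138,122). Next, C at (0.498,0.371).

```bash
python3 -m creep '[[[1.8,3.15,0],0],[[1.8,3.15,0],0],[[0,0,4],0],[[0,0,4],0],[[0,0,4],0],[[0,0,4],0],[[0,0,0],0],[[0,0,0],0],[[0,0,0],0]]' 0.3
python3 -c "
from h import *
go(.498,.371,.011)"
```

```text
t: 21.68
tool_pos: [0.4987, 0.3715, 0.1023]
orientation: [0.001, 0.384, 0.923, 0.001]
ft_force: [1.1, -0.4, 0.7]
gripper_width: 0.651
grasp_force: 0.0
21.6833 [0.4987 0.3715 0.1023] 134.9 grip 0.651 0.0 go [ 0.02 -0.1   9.13]
```

```bash
python3 -m creep '[[[0,-0.05,3],0],[[0,0,3],0],[[0,0,2.2],0],[[0,0,0.8],0],[[0,0,0],0],[[0,0,0],0]]' 0.3
python3 -m creep '[[[0,0,0],0],[[0,0,0],0],[[0,0,0],0],[[0,0,0],0],[[0,0,0],0],[[0,0,0],0]]' -1
python3 -m creep '[[[0,0,-1],0],[[0,0,-3],0],[[0,0,-4],0],[[0,0,-4],0],[[0,0,-2],0],[[0,0,0],0],[[0,0,0],0]]'
python3 -m creep '[[[-2,-0.8,0],0],[[-2.9,-1.2,0],0],[[-2.9,-1.2,0],0],[[-2.9,-1.2,0],0],[[-2.9,-1.2,0],0],[[-2.9,-1.2,0],0],[[-2.9,-1.2,0],0],[[-2.9,-1.2,0],0],[[-2.9,-1.2,0],0],[[-2.9,-1.2,0],0]]'
python3 -m creep '[[[-2.9,-1.2,0],0],[[-2.5,-1.2,0],0],[[-1.5,-0.6,0],0],[[-0.4,-0.2,0],0],[[0,0,0],0],[[0,0,0],0],[[0,0,0],0]]'
python3 -c "
from h import *
go(.641,.0165,.11)"
```

```text
t: 22.18
tool_pos: [0.4984, 0.3719, 0.0125]
orientation: [0.001, 0.383, 0.924, 0.001]
ft_force: [0.3, -0.4, 0.6]
gripper_width: 0.649
grasp_force: 0.0
t: 22.68
tool_pos: [0.4981, 0.372, 0.0125]
orientation: [0.001, 0.383, 0.924, 0.001]
ft_force: [-1.3, -1.3, 10.6]
gripper_width: 0.292
grasp_force: 58.4
t: 23.27
tool_pos: [0.4978, 0.3718, 0.1527]
orientation: [0.001, 0.383, 0.924, 0.002]
ft_force: [-1.1, 0.0, -0.7]
gripper_width: 0.29
grasp_force: 59.2
t: 24.1
tool_pos: [0.6125, 0.0888, 0.1491]
orientation: [-0.001, 0.383, 0.924, -0.0]
ft_force: [1.0, 1.0, 0.2]
gripper_width: 0.288
grasp_force: 59.2
t: 24.68
tool_pos: [0.6414, 0.0175, 0.1501]
orientation: [-0.0, 0.383, 0.924, 0.0]
ft_force: [0.3, -0.4, -0.1]
gripper_width: 0.292
grasp_force: 59.2
24.6833 [0.6414 0.0175 0.1501] 135.0 grip 0.292 59.2 go [-0.05 -0.1   4.01]
```

```bash
python3 -m creep '[[[0,0,1.5],0],[[0,-0.1,1.5],0],[[0,0,1],0],[[0,0,0],0],[[0,0,0],0]]'
python3 -m creep '[[[0,0,0],0],[[0,0,0],0],[[0,0,0],0],[[0,0,0],0],[[0,0,-2],0],[[0,0,-3],0],[[0,0,0],0]]' 0.3
python3 -m creep '[[[3.2,0.87,-1],0],[[3.2,0.87,-1],0],[[3.2,0.87,-1],0],[[3.2,0.87,-1],0],[[3.2,0.87,-1],0],[[3.2,0.87,-1],0],[[3.2,0.87,-1],0],[[3.2,0.87,-1],0],[[3.2,0.87,-1],0],[[3.2,0.87,-1],0]]'
python3 -m creep '[[[0,0,0],0],[[0,0,0],0],[[0,0,0],0]]'
python3 - <<'E'
from h import *
s,M,im=choc(); go(.443,.3705,.011)
E
```

```text
t: 25.1
tool_pos: [0.6408, 0.0162, 0.1101]
orientation: [-0.001, 0.383, 0.924, -0.0]
ft_force: [-0.4, -0.2, 0.7]
gripper_width: 0.291
grasp_force: 59.2
t: 25.68
tool_pos: [0.644, 0.0151, 0.1658]
orientation: [0.004, 0.383, 0.924, 0.001]
ft_force: [0.8, 0.8, 0.7]
gripper_width: 0.651
grasp_force: 0.0
t: 26.52
tool_pos: [0.4761, 0.3046, 0.2613]
orientation: [0.0, 0.383, 0.924, 0.0]
ft_force: [0.5, 0.7, 0.1]
gripper_width: 0.648
grasp_force: 0.0
t: 26.77
tool_pos: [0.4771, 0.3032, 0.2604]
orientation: [0.0, 0.383, 0.924, 0.0]
ft_force: [-0.3, -0.3, -0.8]
gripper_width: 0.652
grasp_force: 0.0
px [343. 118.] circ [442.8 370.6] 13.8 rect [443.  370.4] [27. 27.] 45 fill 0.96 zmax 0.031 go [ 7.2   2.33 25.03]
px [221. 224.] circ [430.6 223.6] 19.0 rect [430.6 223.7] [28. 28.] 3 fill 0.69 zmax 0.027 go [-2.34 -8.92 25.04]
px [357. 261.] circ [545.8 288.2] 18.7 rect [545.8 288.2] [28. 28.] 86 fill 0.72 zmax 0.027 go [-5.91  3.8  25.04]
26.8167 [0.4772 0.3027 0.2601] 134.9 grip 0.653 0.0 go [ 7.23  2.37 24.91]
```

```bash
python3 -m creep '[[[3.6,1.15,0],0],[[3.6,1.15,0],0],[[0,0,4],0],[[0,0,4],0],[[0,0,4],0],[[0,0,4],0],[[0,0,0],0],[[0,0,0],0],[[0,0,0],0]]' 0.3
python3 -c "
from h import *
go(.443,.371,.011)"
```

```text
t: 27.57
tool_pos: [0.4438, 0.3706, 0.1022]
orientation: [0.001, 0.384, 0.923, 0.001]
ft_force: [0.2, 0.1, -0.1]
gripper_width: 0.65
grasp_force: 0.0
27.5667 [0.4438 0.3706 0.1022] 134.9 grip 0.65 0.0 go [ 0.1  -0.04  9.12]
```

```bash
python3 -m creep '[[[0.1,0,3],0],[[0,0,3],0],[[0,0,2.2],0],[[0,0,0.8],0],[[0,0,0],0],[[0,0,0],0]]' 0.3
python3 -m creep '[[[0,0,0],0],[[0,0,0],0],[[0,0,0],0],[[0,0,0],0],[[0,0,0],0],[[0,0,0],0]]' -1
python3 -m creep '[[[0,0,-1],0],[[0,0,-3],0],[[0,0,-4],0],[[0,0,-4],0],[[0,0,-2],0],[[0,0,0],0],[[0,0,0],0]]'
python3 -m creep '[[[-2,-0.7,0],0],[[-3,-1.1,0],0],[[-3,-1.1,0],0],[[-3,-1.1,0],0],[[-3,-1.1,0],0],[[-3,-1.1,0],0],[[-3,-1.1,0],0],[[-3,-1.1,0],0],[[-3,-1.1,0],0],[[-3,-1.1,0],0]]'
python3 -m creep '[[[-3,-1.1,0],0],[[-2.5,-0.9,0],0],[[-1.4,-0.5,0],0],[[0,0,0],0],[[0,0,0],0],[[0,0,0],0],[[0,0,0],0]]'
python3 -c "
from h import *
go(.604,.0238,.11)"
```

```text
t: 28.07
tool_pos: [0.4431, 0.372, 0.0123]
orientation: [0.001, 0.383, 0.924, 0.001]
ft_force: [-0.0, 0.1, 0.3]
gripper_width: 0.651
grasp_force: 0.0
t: 28.57
tool_pos: [0.4429, 0.372, 0.0124]
orientation: [0.001, 0.383, 0.924, 0.001]
ft_force: [-1.3, -1.3, 11.4]
gripper_width: 0.292
grasp_force: 58.3
t: 29.15
tool_pos: [0.4425, 0.3719, 0.1525]
orientation: [0.001, 0.383, 0.924, 0.002]
ft_force: [-0.5, 0.1, -0.0]
gripper_width: 0.293
grasp_force: 59.3
t: 29.98
tool_pos: [0.5709, 0.0895, 0.1492]
orientation: [-0.001, 0.383, 0.924, -0.0]
ft_force: [0.3, -0.1, -0.6]
gripper_width: 0.289
grasp_force: 59.3
t: 30.57
tool_pos: [0.6017, 0.0259, 0.1501]
orientation: [-0.0, 0.383, 0.924, -0.0]
ft_force: [-0.4, 0.1, -0.5]
gripper_width: 0.29
grasp_force: 59.3
30.5667 [0.6017 0.0259 0.1501] 135.0 grip 0.29 59.3 go [-0.32  0.02  4.01]
```

```bash
python3 -m creep '[[[-0.3,0,1.5],0],[[0,0,1.5],0],[[0,0,1],0],[[0,0,0],0],[[0,0,0],0]]'
python3 -m creep '[[[0,0,0],0],[[0,0,0],0],[[0,0,0],0],[[0,0,0],0],[[0,0,-2],0],[[0,0,-4],0],[[0,0,-4],0],[[0,0,-4],0]]' 0.3
python3 -m creep '[[[0,0,-3],-0.945],[[0,0,0],-0.945],[[0,0,0],-0.945],[[0,0,0],-0.945],[[0,0,0],-0.945],[[0,0,0],-0.945],[[-2,0,0],0],[[-2,0,0],0],[[0,0,0],0],[[0,0,0],0]]' 1
python3 - <<'E'
from h import *
s,M=st(); im,d,p=cam('wrist'); X=cloud(d,p); print(rim(X,(.641,.016),.098,.115)); go(.643,.016,.083); u=proj(p,(.641,.016,.08)).astype(int); print(u)
S,sd,sp=cam('side'); c=im[max(u[1]-150,0):u[1]+150,max(u[0]-180,0):u[0]+180]
save(np.hstack([cv2.resize(c,(400,330)),cv2.resize(S[350:480,255:415],(400,330))]),'fill.png')
E
```

```text
t: 30.98
tool_pos: [0.6039, 0.0232, 0.1101]
orientation: [-0.001, 0.383, 0.924, -0.0]
ft_force: [0.1, -0.3, 0.3]
gripper_width: 0.285
grasp_force: 59.3
t: 31.65
tool_pos: [0.6041, 0.0225, 0.2521]
orientation: [-0.0, 0.383, 0.924, -0.0]
ft_force: [1.2, 0.4, 0.1]
gripper_width: 0.651
grasp_force: 0.0
t: 32.48
tool_pos: [0.6441, 0.0146, 0.2799]
orientation: [-0.0, 0.097, 0.995, 0.0]
ft_force: [-0.7, 0.2, -0.2]
gripper_width: 1.003
grasp_force: 0.0
(np.int64(2845), ((640.6962890625, 16.611042022705078), (64.0988540649414, 130.10940551757812), 79.00007629394531))
32.5333 [0.6435 0.0148 0.2801] 168.9 grip 1.0 0.0 go [ 0.06  0.11 19.71]
[317 205]
```

View pics/fill.png

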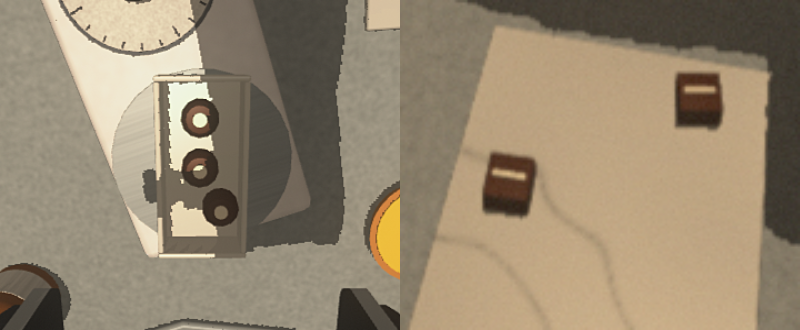

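All three rounds sit upright in the dish (crop px (200,118), (200,168), (220,207)), and only the squares remain on the slab. Picking up the filled dish.

```bash
python3 -m creep '[[[0.05,0.1,4],0],[[0,0,4],0],[[0,0,4],0],[[0,0,4],0],[[0,0,2.5],0],[[0,0,1.3],0],[[0,0,0],0],[[0,0,0],0]]' 1
python3 -m creep '[[[0,0,0],0],[[0,0,0],0],[[0,0,0],0],[[0,0,0],0],[[0,0,0],0],[[0,0,0],0],[[0,0,0],0]]' -1
python3 -m creep '[[[0,0,-0.5],0],[[0,0,-1],0],[[0,0,-1.5],0],[[0,0,-1.5],0],[[0,0,-1],0],[[0,0,-0.5],0],[[0,0,0],0],[[0,0,0],0]]'
python3 -c "
from h import *
go(.539,-.294,.14)"
```

```text
t: 33.25
tool_pos: [0.6428, 0.016, 0.0826]
orientation: [-0.0, 0.096, 0.995, -0.0]
ft_force: [0.2, 0.6, 1.3]
gripper_width: 0.998
grasp_force: 0.0
t: 33.83
tool_pos: [0.6441, 0.0158, 0.0827]
orientation: [0.001, 0.096, 0.995, 0.0]
ft_force: [3.0, -0.6, 1.1]
gripper_width: 0.73
grasp_force: 71.2
t: 34.5
tool_pos: [0.6432, 0.0159, 0.142]
orientation: [-0.0, 0.096, 0.995, -0.0]
ft_force: [-0.5, 0.6, -1.9]
gripper_width: 0.728
grasp_force: 70.7
34.5 [0.6432 0.0159 0.142 ] 168.9 grip 0.728 70.7 go [  4.29 -32.41   0.21]
```

```bash
python3 -m creep '[[[0.1,-1,0],0],[[0.3,-2,0],0],[[0.4,-2.6,0],0],[[0.4,-2.6,0],0],[[0.4,-2.6,0],0],[[0.4,-2.6,0],0],[[0.4,-2.6,0],0],[[0.4,-2.6,0],0],[[0.4,-2.6,0],0],[[0.4,-2.6,0],0]]'
python3 -m creep '[[[0.4,-2.6,0],0],[[0.3,-2.4,0],0],[[0,-2,0],0],[[0,-1.2,0],0],[[0,-0.6,0],0],[[0,0,0],0],[[0,0,0],0]]'
python3 -c "
from h import *
go(.539,-.294,.02)"
```

```text
t: 35.33
tool_pos: [0.561, -0.2123, 0.1414]
orientation: [-0.001, 0.096, 0.995, 0.0]
ft_force: [0.4, -0.6, -2.9]
gripper_width: 0.733
grasp_force: 70.7
t: 35.92
tool_pos: [0.5387, -0.2952, 0.1419]
orientation: [-0.0, 0.096, 0.995, 0.0]
ft_force: [0.7, 0.0, -3.4]
gripper_width: 0.731
grasp_force: 70.7
35.9167 [ 0.5387 -0.2952  0.1419] 169.0 grip 0.731 70.7 go [-0.02  0.11 12.19]
```

```bash
python3 -m creep '[[[0,0,2],0],[[0,0,3],0],[[0,0,3],0],[[0,0,2],0],[[0,0,1.2],0],[[0,0,0.4],0],[[0,0,0.2],0],[[0,0,0.1],0],[[0,0,0],0],[[0,0,0],0]]'
python3 -m creep '[[[0,0,0],0],[[0,0,0],0],[[0,0,0],0],[[0,0,0],0],[[0,0,0],0],[[0,0,0],0],[[0,0,0],0]]' 1
python3 -m creep '[[[0,0,-1],0],[[0,0,-2],0],[[0,0,-4],0],[[0,0,-4],0],[[0,0,-4],0],[[0,0,-4],0],[[0,0,-4],0],[[0,0,-3],0],[[0,0,0],0],[[0,0,0],0]]' 1
python3 - <<'E'
from h import *
go(.4943,-.004,.29); im,d,p=cam('wrist'); X=cloud(d,p); print(rim(X,(.536,-.294),.038,.052))
m=(abs(X[...,2]-.026)<.009)&(np.hypot(X[...,0]-.536,X[...,1]+.294)<.06)
k,l,S,c=cv2.connectedComponentsWithStats((m&(im.max(-1)<90)).astype(np.uint8)); print([c[i].round().tolist()+X[l==i].mean(0).round(3).tolist() for i in range(1,k) if S[i,4]>100])
E
```

```text
t: 36.75
tool_pos: [0.5384, -0.2937, 0.0249]
orientation: [-0.001, 0.095, 0.995, 0.001]
ft_force: [-6.8, 6.0, 13.3]
gripper_width: 0.735
grasp_force: 72.6
t: 37.33
tool_pos: [0.5388, -0.2958, 0.0232]
orientation: [-0.0, 0.096, 0.995, 0.0]
ft_force: [-0.0, 0.2, -0.2]
gripper_width: 1.0
grasp_force: 0.0
t: 38.17
tool_pos: [0.5396, -0.2964, 0.2861]
orientation: [0.002, 0.096, 0.995, -0.001]
ft_force: [0.5, 0.3, -0.0]
gripper_width: 1.003
grasp_force: 0.0
38.1667 [ 0.5396 -0.2964  0.2861] 168.9 grip 1.003 0.0 go [10.05 27.83 -0.48]
(np.int64(1987), ((534.7197265625, -293.1564025878906), (64.0699462890625, 130.27459716796875), 79.18736267089844))
[[320.0, 149.0, 0.498, -0.286, 0.024], [320.0, 190.0, 0.536, -0.293, 0.024], [333.0, 221.0, 0.568, -0.286, 0.025]]
```

The dish is on the board, centred to about 2 mm, with three pralines inside. Back to the knob, turning the gripper to the bar's angle (about 112.5°).

```bash
python3 -m creep '[[[1.25,3.48,0],0],[[1.25,3.48,0],0],[[1.25,3.48,0],0],[[1.25,3.48,0],0],[[1.25,3.48,0],0],[[1.25,3.48,0],0],[[1.25,3.48,0],0],[[1.25,3.48,0],0],[[0,0,0],0],[[0,0,0],0]]' 1
python3 -m creep '[[[0,0,0],0.94],[[0,0,0],0.94],[[0,0,0],0.94],[[0,0,0],0.94],[[0,0,0],0.94],[[0,0,0],0.94],[[0,0,0],0.94],[[0,0,0],0.94],[[0,0,0],0.94],[[0,0,0],0.94]]' 1
python3 -m creep '[[[0,0,0],0],[[0,0,0],0]]'
python3 - <<'E'
from h import *
s,M,o,c0=dial(tag='dial3.png'); go(.4945,-.004,.07)
E
```

```text
t: 39.05
tool_pos: [0.4929, -0.0017, 0.2824]
orientation: [-0.001, 0.095, 0.996, 0.0]
ft_force: [0.5, 0.1, 0.3]
gripper_width: 1.0
grasp_force: 0.0
t: 39.88
tool_pos: [0.4938, -0.0047, 0.2824]
orientation: [-0.001, 0.558, 0.83, -0.001]
ft_force: [-0.2, -0.3, -0.2]
gripper_width: 1.002
grasp_force: 0.0
t: 40.05
tool_pos: [0.4938, -0.0044, 0.2826]
orientation: [-0.001, 0.555, 0.832, -0.0]
ft_force: [0.3, -0.5, 0.6]
gripper_width: 1.001
grasp_force: 0.0
40.1 [ 0.4939 -0.0042  0.2828] 112.7 grip 1.001 0.0 go [-2.000e-02  9.000e-02  2.128e+01]
```

View pics/dial3.png

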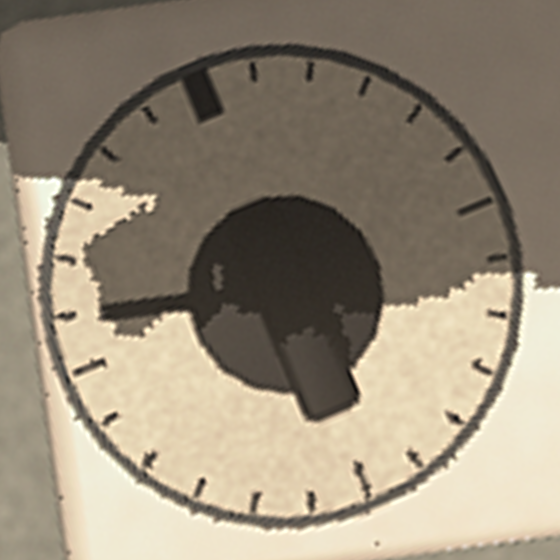

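Pointer tip is at (100,312), which is 188.2°; the inner end of the zero block is at (209,120), which is 113.2°. The knob must turn 75° counter-clockwise, −12.5 units.

```bash
python3 -m creep '[[[0,0,4],0],[[0,0,4],0],[[0,0,4],0],[[0,0,4],0],[[0,0,3],0],[[0,0,1.5],0],[[0,0,0.6],0],[[0,0,0],0],[[0,0,0],0]]' 1
python3 -m creep '[[[0,0,0],0],[[0,0,0],0],[[0,0,0],0],[[0,0,0],0],[[0,0,0],0],[[0,0,0],0],[[0,0,0],0],[[0,0,0],0],[[0,0,0],0],[[0,0,0],0]]' -1
python3 -m creep '[[[0,0,0],-0.5],[[0,0,0],-0.9],[[0,0,0],-0.9],[[0,0,0],-0.9],[[0,0,0],-0.9],[[0,0,0],-0.9],[[0,0,0],-0.9],[[0,0,0],-0.9],[[0,0,0],-0.9],[[0,0,0],-0.9]]'
python3 -m creep '[[[0,0,0],-0.9],[[0,0,0],-0.9],[[0,0,0],-0.9],[[0,0,0],-0.9],[[0,0,0],-0.3],[[0,0,0],0],[[0,0,0],0],[[0,0,0],0]]'
python3 -c "
from h import *
go(.4945,-.004,.07)"
```

```text
t: 40.85
tool_pos: [0.4945, -0.0037, 0.0729]
orientation: [0.0, 0.555, 0.832, 0.0]
ft_force: [-0.0, 0.4, 1.0]
gripper_width: 0.999
grasp_force: 0.0
t: 41.68
tool_pos: [0.4945, -0.0033, 0.0728]
orientation: [0.0, 0.555, 0.832, 0.0]
ft_force: [-0.9, 0.7, 6.0]
gripper_width: 0.152
grasp_force: 59.0
t: 42.52
tool_pos: [0.4941, -0.0038, 0.0727]
orientation: [0.0, 0.136, 0.991, -0.0]
ft_force: [-2.3, -2.6, 6.6]
gripper_width: 0.146
grasp_force: 59.3
t: 43.18
tool_pos: [0.4941, -0.0041, 0.0727]
orientation: [0.0, -0.066, 0.998, -0.001]
ft_force: [-2.3, -3.0, 6.9]
gripper_width: 0.149
grasp_force: 59.3
43.1833 [ 0.4941 -0.0041  0.0727] -172.5 grip 0.149 59.3 go [-0.04  0.01  0.27]
```

```bash
python3 -m creep '[[[0,0,0],0],[[0,0,0],0],[[0,0,0],0],[[0,0,0],0],[[0,0,0],0],[[0,0,0],0]]' 1
python3 -m creep '[[[0,0,-1.5],0],[[0,0,-3],0],[[0,0,-4],0],[[0,0,-4],0],[[0,0,-4],0],[[0,0,-4],0],[[0,0,-2],0],[[0,0,0],0],[[0,0,0],0],[[0,0,0],0]]' 1
python3 - <<'E'
from h import *
s,M,o,c0=dial(tag='dial4.png'); go(.4945,-.004,.07)
im,d,p=cam('side'); print(rim(cloud(d,p),(.536,-.294),.042,.052))
save(np.hstack([cv2.resize(o,(400,400)),cv2.resize(im[140:260,200:360],(400,400))]),'end.png')
E
```

```text
t: 43.68
tool_pos: [0.494, -0.0034, 0.0722]
orientation: [-0.0, -0.066, 0.998, 0.0]
ft_force: [-0.4, -0.0, 0.4]
gripper_width: 0.975
grasp_force: 0.0
t: 44.52
tool_pos: [0.4936, -0.0034, 0.2964]
orientation: [-0.001, -0.066, 0.998, 0.0]
ft_force: [1.0, 0.5, -0.8]
gripper_width: 1.0
grasp_force: 0.0
44.5667 [ 0.4933 -0.0033  0.296 ] -172.5 grip 1.0 0.0 go [-0.15 -0.1  22.6 ]
(np.int64(282), ((535.0565795898438, -290.85546875), (69.7948226928711, 129.9559326171875), 78.71802520751953))
```

View pics/end.png

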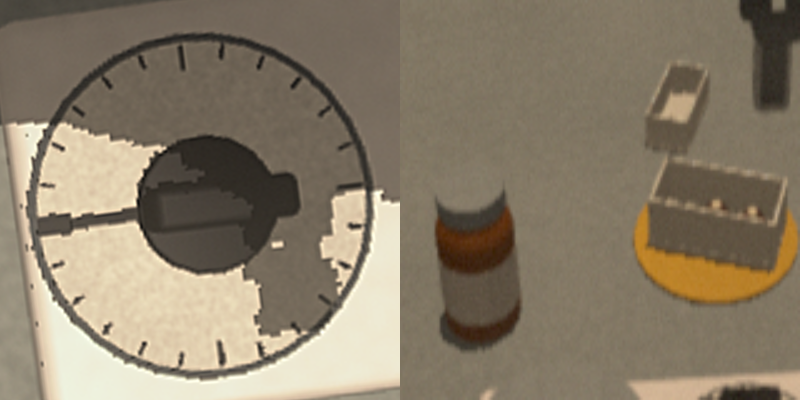

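The pointer runs straight into the zero block (tip about (72,221), block centred on (55,225)). The filled dish stands on the gold board and the jar is where it was. Everything is in place, so I'm handing in.

```bash
python3 -c "
from workcell import r
print(r.job_done())"
```

```text
the job is handed in; nothing more can be done
None
```

The job is handed in, though I got no verdict back: all three round pralines are in the dish on the cake board (about 2 mm off centre), the empty scale reads zero, the squares were still on the slab when last seen, and I never touched the tart or the jar.

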